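Shim the rocking balance

ROBOT

A 6-joint arm with a two-finger parallel gripper is mounted at the origin on a cart in front of the work surface, level with it; the furniture and walls round the work are solid. World frame = base frame: x ahead of the robot, y to its left, z up, the work surface at z = 0. Lengths are in m, angles in rad, forces in N, time in s.
With the tool pointing down it reaches from about 0.35 to 0.975 m from the base axis. Payload 4.9 kg.
Tool frame: the origin (TCP) lies at the very end of the fingers, on their centre line; the grasp point (between the pads) lies 19 mm behind it; z points along the fingers, y is the line along which they close (so a half turn about z gives the same grasp; the last joint's range is limited). The gripper opens to 85 mm and grips with 20 to 120 N. Pads are 22 mm wide; open, the fingers measure 114 mm over their backs; the gripper's body (76 mm by 85 mm) begins 54 mm behind the grasp point. The pads swing forward as they close: fully open they stand 13 mm farther back than shut.
Start: joints at [1.091, 0.053, 1.613, -0, 1.476, -0.119], TCP at [0.221, 0.585, 0.231] pointing down, gripper open.
Joint ranges: [-3.01, 3.01], [-1.01, 2.22], [0.06, 2.58], [-1.02, 4.17], [0.09, 2.62], [-3.14, 3.14]. Speed limits (rad/s): [2.57, 2.57, 3.14, 3.14, 3.14, 3.14].

INTERFACE

Orientations are given as a rotation vector (axis times angle).
In Python, from station import ctrl, imaging gives the robot as it stands.
- The arm moves only by the tool play_rows, never from a script. Its argument "series" is a list of rows, each a list of 3 entries, a list of its own where there are three numbers: the opening, from 0 (shut) to 1 (fully open), then the shift along the tool's x, y, z each as a share of 0.05 m, from -1 to 1, then the turn, a rotation vector about the tool's x, y, z each as a share of 8 degrees, from -1 to 1. In form: [[grip, [dx, dy, dz], [ax, ay, az]], ...]. A call has 1 to 8 rows; each row shifts and turns the commanded pose from where the row before left it, along the tool's axes as they then stand; what a row does not reach is not made up. A row lasts 1/8 s, in which the tool goes at most 62.5 mm and 10.7 degrees, less where a joint would pass 70% of its speed; a pose out of reach is approached as far as the arm can. A call with a number of a shift or a turn outside -1 to 1 is refused whole. A call with a gripper value outside its range is refused whole. The fingers move at their own pace and stop on an object; "force" is the grip in N (left out, the last holds). Time passes only in rows, so rows that do not move let the fingers close. It gives the time, the measured TCP pose, the force, the opening and the grip force at its end, in the units of the state.
- ctrl.get_obs(): the state, without advancing time (a new reading comes with each control period).
- imaging.get_image(name): name is "scene" or "top"; returns a dict with "color" (480x640x3 uint8, blue, green, red), "fx", "fy", "cx", "cy" (pixels), "extrinsics" (4x4, takes a point from world to camera coordinates). Camera axes: x right, y down, z forward; pixel columns grow to the right and rows downward; lengths in m; the calibration is good to about 2 mm. A picture is of the moment at which its call begins. There is no depth.
- ctrl.finish_job(): hands the job in; it is judged then, once.
The state is a dict: "t": time; "q": joint angles; "dq": joint speeds; "effort": joint torques, N m; "tool_pos": TCP position; "tool_rot": TCP orientation; "contact_force": force on the tool from outside, world axes, zero at the start; "wrist_torque": the same for the moment, N m; "opening": finger opening in m; "grip_force": force on a finger pad.
Only numpy, scipy, OpenCV 4.12 (cv2) and the standard library are available. Lean on these libraries where they do the work, as an engineer would, in place of code of your own. Each camera call takes 0.05 s, during which the arm holds its last target. There are 200 camera calls.

TASK

The white bench balance rocks because the foot under its orange-dotted corner is too short. Push the yellow levelling shim along the bench with your fingertips, thin end first, until that foot has climbed the ramp and sits on its flat part, short of the orange lines; then touch the green dot on the opposite corner, press it down gently to check that the balance no longer rocks, and move clear. Pick nothing up, do not shove the balance out of its place, and leave the other things on the bench where they are.

Things in the scene. Friction and masses are not known exactly. Their poses are not given: they have to be found in the camera images.
- balance: loose white balance, 1.8 to 2.8 kg, 170 x 170 mm, top face 50 mm high, steel pan to 59 mm, display on its -x side. Origin at bench level under its middle, z up. Four domed rubber feet (radius 16 mm) at x, y = +-65 mm; the one at (-65, +65) is 6 mm short, so it leans 0.065 rad to that corner until the foot is raised 6 mm. About 3 N on the green dot rocks it unless shimmed; 10 N sideways may slide it
- short_foot (a point): lowest point of the short foot, at (-65, 65, 6) mm in the balance's frame, beneath the orange dot on the top face; the foot touches the bench at the start. The housing reaches 20 mm past it on both sides, its underside 14 mm up when level
- green_dot (a point): centre of the green dot (16 mm across) on the balance's top face, at the corner opposite the short foot, (66, -66, 50.5) mm in the balance's frame
- shim: loose yellow shim lying flat, 44 wide (y), 107 long (x), 60 g. Origin on its underside below the seat; +x to the thin end, which at the start points roughly at the short foot. Ramp 1.2 mm thick at x = 56 rising to 6 at x = 11, flat 6 mm high on to x = -43 (aim the foot at x = 0; three orange lines behind), then an upright heel 18 high, 8 thick. Raising the foot takes about 5 to 10 N
- shim_heel (a point): middle of the outer (rear) face of the shim's heel, 51 mm behind the shim's origin and 9 mm above its underside; push here, along the shim's +x
- buffer_bottle: glass bottle with a red cap, 50 mm across, 117 mm tall, a bystander; origin at the centre of its underside
- beaker: glass beaker, 55 mm across, 70 mm tall, a bystander; origin at the centre of its underside
- microtube_rack: orange microtube rack, 120 x 50 x 34 mm (long side along its x), a bystander; origin at the centre of its underside
- lab_timer: white digital timer lying flat, 88 x 89 x 16 mm, a bystander; origin at the centre of its underside
- cryo_box: blue-lidded card freezer box, 132 x 132 x 53 mm, a bystander; origin at the centre of its underside
Not all that is in view belongs to the job. Of the things that look like the balance, the larger one is meant.

How it is judged:
By the outcome, as a careful person would: the job done as asked, in the order asked, and still so for the second after the job is handed in, with the robot touching nothing.
It also fails if it takes over 48 s, if anything falls off the work surface, if the arm or the gripper's body presses on something with over 40 N, if the wrist force passes 120 N, or if a joint passes its speed limit or range.

## Working session

There is one attempt and no reset: what is moved stays moved. The work goes in short steps, Python scripts to look and compute and a tool call to move; the robot and the scene stay as the last step left them, time stands still between calls to the robot, and variables do not carry over. Pictures are saved under pics/ and viewed, at most 10 in all, crops included, and the job is handed in when it is done.

Besides the shell and the picture viewer there is one more tool, called after "Call:" by a JSON object that holds its "method" and its "body". play_rows: Moves the arm, as the interface text tells. Shift numbers are shares of 0.05 m and turn numbers shares of 8 degrees, none past 1 either way. Its arguments: {"type":"object","properties":{"series":{"type":"array"},"force":{"type":"number"}},"required":["series"]}

```bash
ls; mkdir -p pics; cat > h.py <<'E'
import sys; sys.path.insert(0,'.')
import numpy as np, cv2
from station import ctrl, imaging
def ray(im,u,v,z):
    E=np.array(im["extrinsics"]);R,t=E[:3,:3],E[:3,3]
    d=R.T@np.array([(u-im["cx"])/im["fx"],(v-im["cy"])/im["fy"],1]);c=-R.T@t
    return c+d*(z-c[2])/d[2]
def proj(im,p):
    E=np.array(im["extrinsics"]);q=E[:3,:3]@np.array(p)+E[:3,3]
    return im["fx"]*q[0]/q[2]+im["cx"],im["fy"]*q[1]/q[2]+im["cy"]
E
python3 - <<'E'
from h import *
for n in("top","scene"):
    im=imaging.get_image(n);cv2.imwrite(f"pics/{n}0.png",im["color"])
    E=np.array(im["extrinsics"]);print(n,im["fx"],-E[:3,:3].T@E[:3,3],E[2,:3])
o=ctrl.get_obs();print({k:np.round(v,3) for k,v in o.items()})
E
```

```text
pics
top 441.29318006716676 [ 0.39518481 -0.03721789  1.36109583] [ 0.14300972  0.01964057 -0.98952639]
scene 496.59336599018934 [0.06504063 0.24556568 1.17115937] [ 0.41466175 -0.2322057  -0.87985007]
{'t': np.float64(0.1), 'q': array([ 1.091,  0.053,  1.614, -0.   ,  1.476, -0.119]), 'dq': array([ 0.   , -0.   , -0.003, -0.   ,  0.002,  0.   ]), 'effort': array([ 0.0000e+00, -3.9491e+01, -3.7136e+01, -0.0000e+00,  4.0000e-03,
        0.0000e+00]), 'tool_pos': array([0.22 , 0.584, 0.23 ]), 'tool_rot': array([-5.64e-01, -3.09e+00,  3.00e-03]), 'contact_force': array([-0.986,  0.108, -0.042]), 'wrist_torque': array([-0.027,  0.01 ,  0.005]), 'grip_force': np.float64(0.0), 'opening': np.float64(0.085)}
```

View pics/top0.png

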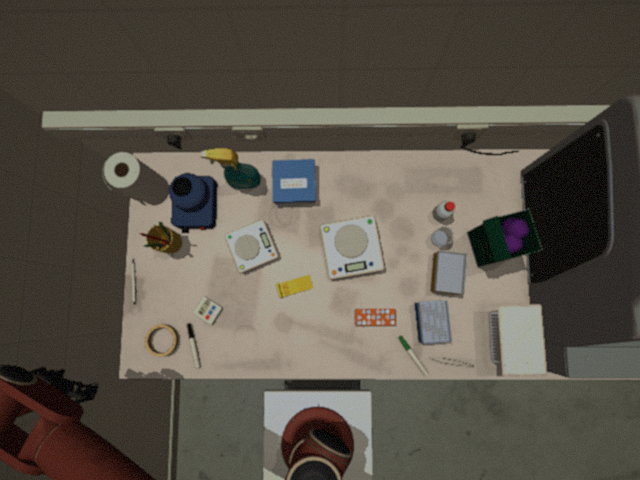

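View pics/scene0.png

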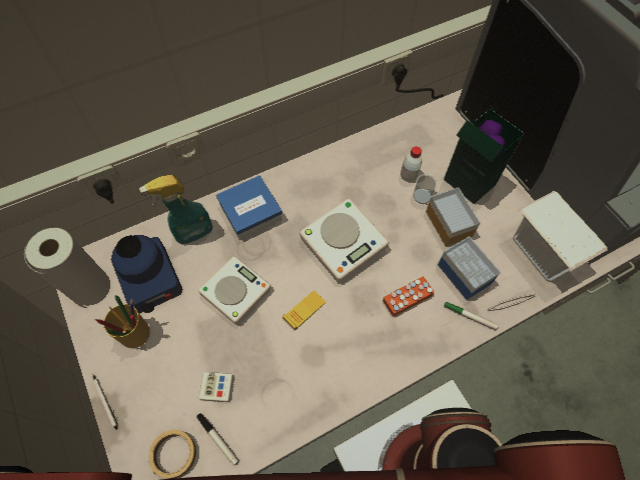

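The top view shows the larger balance at (352,247), a smaller lookalike at (251,246) and the yellow shim at (295,287). The scene view has the large balance at (344,240), the small one at (235,290) and the shim at (304,310). I take the larger balance, whose orange-dotted corner (about (328,275) in top) faces the shim. One close crop will check this.

```bash
python3 - <<'E'
from h import *
a=cv2.imread("pics/top0.png")[205:305,265:395];b=cv2.imread("pics/scene0.png")[190:335,270:400]
a=cv2.resize(a,None,fx=3,fy=3,interpolation=2);b=cv2.resize(b,None,fx=3,fy=3,interpolation=2)
c=np.zeros((435,780,3),np.uint8);c[:300,:390]=a;c[:,390:]=b
cv2.imwrite("pics/crop0.png",c)
E
```

```text
(no output)
```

View pics/crop0.png

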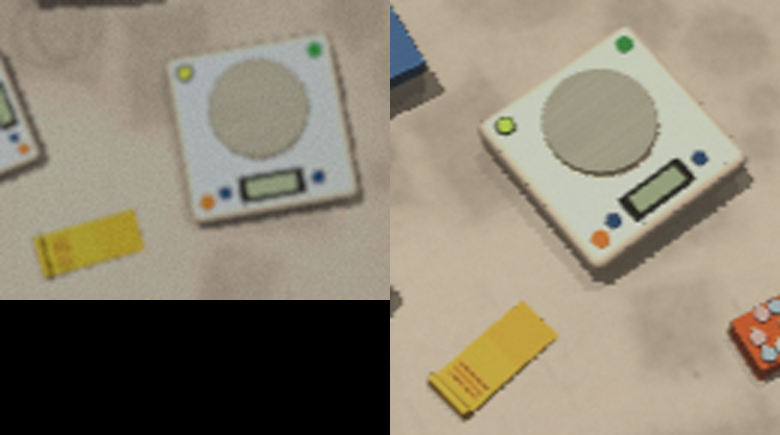

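The crop confirms the choice. The large balance has its orange dot at the near-left corner (top px about (334,272)), the green dot opposite at (370,221), and a bubble level at (326,229). The shim's heel and lines are at its left end (279,291), and its thin end points right at the orange corner.

```bash
cat >> h.py <<'E'
from scipy.optimize import least_squares
def tri(ims,px):
    f=lambda p:np.ravel([np.subtract(proj(i,p),u) for i,u in zip(ims,px)])
    s=least_squares(f,[.5,0,.05],x_scale=.1);return s.x,np.abs(s.fun).max()
def blob(im,lo,hi,box,k=1):
    x0,y0,x1,y1=box;hsv=cv2.cvtColor(im["color"],cv2.COLOR_BGR2HSV)
    m=np.zeros(hsv.shape[:2],np.uint8);m[y0:y1,x0:x1]=cv2.inRange(hsv,lo,hi)[y0:y1,x0:x1]
    n,l,s,c=cv2.connectedComponentsWithStats(m);i=1+np.argmax(s[1:,4])
    return c[i],s[i],(l==i).astype(np.uint8)
OR=((5,140,120),(18,255,255));GR=((50,100,50),(80,255,200));YE=((19,140,90),(32,255,255))
E
python3 - <<'E'
from h import *
T=imaging.get_image("top");S=imaging.get_image("scene")
P={}
for n,c,bt,bs in(("orange",OR,(322,260,350,285),(325,255,352,280)),("green",GR,(355,212,382,232),(365,195,390,215))):
    a,sa,_=blob(T,*c,bt);b,sb,_=blob(S,*c,bs)
    P[n],e=tri([T,S],[a,b]);print(n,a,sa[4],b,sb[4],P[n].round(4),e.round(2))
d=P["green"]-P["orange"];print("dist",np.hypot(*d[:2]),"yaw",np.degrees(np.arctan2(d[1],d[0]))+45, "expect ~.186")
for n,I,b in(("top",T,(265,265,322,305)),("scene",S,(275,285,332,335))):
    c,s,m=blob(I,*YE,b);m=cv2.morphologyEx(m,cv2.MORPH_CLOSE,np.ones((5,5)))
    k=cv2.findContours(m,0,1)[0];k=max(k,key=cv2.contourArea).reshape(-1,2)
    W=np.array([ray(I,u,v,.004)[:2] for u,v in k])
    r=cv2.minAreaRect((W*1000).astype(np.float32));print(n,s,r[1],r[2]);print(cv2.boxPoints(r).round(1).tolist())
E
```

```text
orange [334. 272.] 9 [339.91304348 269.34782609] 23 [ 0.5014 -0.0527  0.0408] 0.09Traceback (most recent call last):
  File "<stdin>", line 5, in <module>
  File "h.py", line 18, in blob
    n,l,s,c=cv2.connectedComponentsWithStats(m);i=1+np.argmax(s[1:,4])
                                                    ~~~~~~~~~^^^^^^^^^
    return _wrapfunc(a, 'argmax', axis=axis, out=out, **kwds)
    return bound(*args, **kwds)
ValueError: attempt to get argmax of an empty sequence
```

```bash
cat > m.py <<'E'
from h import *
T=imaging.get_image("top");S=imaging.get_image("scene")
P={}
for n,c,bt,bs in(("orange",OR,(322,260,350,285),(325,255,352,280)),("green",GR,(355,212,382,232),(338,195,358,215))):
    a,sa,_=blob(T,*c,bt);b,sb,_=blob(S,*c,bs)
    P[n],e=tri([T,S],[a,b]);print(n,a,sa[4],b,sb[4],P[n].round(4),e.round(2))
d=P["green"]-P["orange"];print("dist",np.hypot(*d[:2]),"yaw",np.degrees(np.arctan2(d[1],d[0]))+45, "expect ~.186")
for n,I,b in(("top",T,(265,265,325,305)),("scene",S,(275,285,335,335))):
    c,s,m=blob(I,*YE,b);m=cv2.morphologyEx(m,cv2.MORPH_CLOSE,np.ones((5,5)))
    k=cv2.findContours(m,0,1)[0];k=max(k,key=cv2.contourArea).reshape(-1,2)
    W=np.array([ray(I,u,v,.004)[:2] for u,v in k])
    r=cv2.minAreaRect((W*1000).astype(np.float32));print(n,s,r[1],r[2]);print(cv2.boxPoints(r).round(1).tolist())
E
python3 m.py
```

```text
orange [333.8 272. ] 10 [339.91304348 269.34782609] 23 [ 0.5011 -0.0523  0.0417] 0.01
green [369.33333333 221.11111111] 9 [347.84210526 204.15789474] 19 [ 0.6527 -0.1601  0.0555] 0.09
dist 0.18589644251909074 yaw 9.588108422769686 expect ~.186
top [277 276  36  21 452] (40.6260871887207, 104.39496612548828) 16.098224639892578
[[428.0, 113.30000305175781], [457.0, 13.0], [496.0, 24.299999237060547], [467.1000061035156, 124.5999984741211]]
scene [283 291  43  37 672] (46.4877815246582, 104.42060852050781) 15.120858192443848
[[427.70001220703125, 113.5], [455.0, 12.699999809265137], [499.79998779296875, 24.799999237060547], [472.6000061035156, 125.5999984741211]]
```

Checks pass: the dots are 185.9 mm apart against 186 expected, and the orange dot is at z≈42 mm because of the lean. The balance yaw is about 9.6° and the short foot is at about (503,-54) mm. The shim heel is at (449,119.5) mm with heading about -74°. I'll push along heading -72° with the two fingertips spaced over the heel width. First I turn the tool and set the opening.

Call:
{"method": "play_rows", "body": {"series": [[0.14,[0,0,0],[0,0,0.8]],[0.14,[0,0,0],[0,0,0.8]],[0.14,[0,0,0],[0,0,0.8]],[0.14,[0,0,0],[0,0,0.8]],[0.14,[0,0,0],[0,0,0.8]],[0.14,[0,0,0],[0,0,0.8]],[0.14,[0,0,0],[0,0,0.8]],[0.14,[0,0,0],[0,0,0.8]]], "force": 40}}

```text
t: 1.3
tool_pos: [0.2206, 0.5847, 0.2312]
tool_rot: [1.848, 2.54, -0.0]
contact_force: [-0.8, 0.7, 0.1]
opening: 0.0115
grip_force: 0.0
```

```bash
cat > to.py <<'E'
from h import *
from scipy.spatial.transform import Rotation as Ro
o=ctrl.get_obs();R=Ro.from_rotvec(o["tool_rot"]).as_matrix()
print("t",round(float(o["t"]),2),"pos",o["tool_pos"].round(4),"F",o["contact_force"].round(1),"open",round(float(o["opening"]),4),"q",o["q"].round(2))
print("xaz",np.degrees(np.arctan2(R[1,0],R[0,0])).round(2),"z",R[:,2].round(3))
for a in sys.argv[1:]:
    p=np.array(eval(a));print(a,"shift shares total",(R.T@(p-o["tool_pos"])/.05).round(2))
E
python3 to.py "(.439,.149,.23)" "(.439,.149,.006)"
```

```text
t 1.3 pos [0.2206 0.5847 0.2312] F [-0.8  0.7  0.1] open 0.0115 q [ 1.09  0.05  1.61 -0.    1.48  0.78]
xaz 107.92 z [-0. -0. -1.]
(.439,.149,.23) shift shares total [-9.64  1.48  0.03]
(.439,.149,.006) shift shares total [-9.63  1.48  4.51]
```

Call:
{"method": "play_rows", "body": {"series": [[0.14,[-0.8,0.12,0],[0,0,0]],[0.14,[-0.8,0.12,0],[0,0,0]],[0.14,[-0.8,0.12,0],[0,0,0]],[0.14,[-0.8,0.12,0],[0,0,0]],[0.14,[-0.8,0.12,0],[0,0,0]],[0.14,[-0.8,0.12,0],[0,0,0]],[0.14,[-0.8,0.12,0],[0,0,0]],[0.14,[-0.8,0.12,0],[0,0,0]]]}}

```text
t: 2.3
tool_pos: [0.3662, 0.2944, 0.2314]
tool_rot: [1.843, 2.544, 0.001]
contact_force: [0.7, 0.2, -0.4]
opening: 0.012
grip_force: 0.0
```

Call:
{"method": "play_rows", "body": {"series": [[0.14,[-0.8,0.12,0],[0,0,0]],[0.14,[-0.8,0.12,0],[0,0,0]],[0.14,[-0.8,0.12,0.4],[0,0,0]],[0.14,[-0.8,0.12,0.6],[0,0,0]],[0.14,[0,0,0.8],[0,0,0]],[0.14,[0,0,0.6],[0,0,0]],[0.14,[0,0,0.4],[0,0,0]],[0.14,[0,0,0],[0,0,0]]]}}

```text
t: 3.3
tool_pos: [0.4369, 0.1506, 0.0895]
tool_rot: [-1.842, -2.541, 0.005]
contact_force: [-0.1, 0.6, 0.9]
opening: 0.0122
grip_force: 0.0
```

```bash
python3 to.py "(.439,.149,.006)"; python3 - <<'E'
from h import *
S=imaging.get_image("scene");T=imaging.get_image("top")
a=cv2.resize(S["color"][240:370,240:370],None,fx=3,fy=3,interpolation=2);b=cv2.resize(T["color"][220:350,225:355],None,fx=3,fy=3,interpolation=2)
cv2.imwrite("pics/c1.png",np.hstack([a,b]))
E
```

```text
t 3.3 pos [0.4369 0.1506 0.0895] F [-0.1  0.6  0.9] open 0.0122 q [ 0.17 -0.21  2.11  0.    1.25 -0.15]
xaz 108.12 z [-0.004 -0.001 -1.   ]
(.439,.149,.006) shift shares total [-0.05  0.04  1.67]
```

View pics/c1.png

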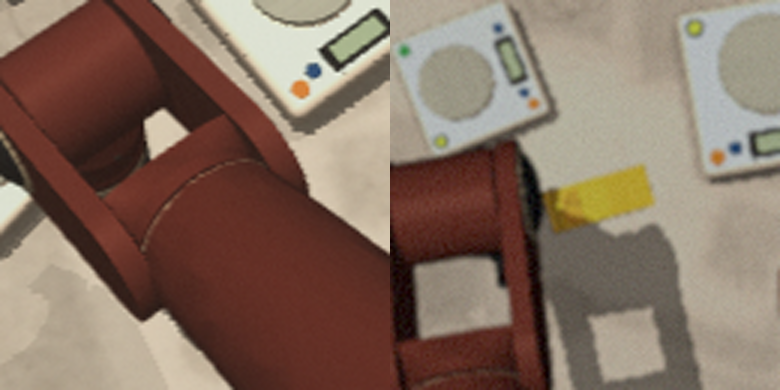

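The arm hides the heel in the scene view. The top view still shows the shim (crop centre about (600,200), top px about (295,287)) unmoved in front of the gripper, and the small balance is clear. I'll descend behind the heel and creep to contact.

Call:
{"method": "play_rows", "body": {"series": [[0.14,[0,0.04,0.6],[0,0,0]],[0.14,[0,0,0.5],[0,0,0]],[0.14,[0,0,0.4],[0,0,0]],[0.14,[0,0,0.16],[0,0,0]],[0.14,[0,0,0],[0,0,0]],[0.14,[-0.1,0,0],[0,0,0]],[0.14,[-0.1,0,0],[0,0,0]],[0.14,[0,0,0],[0,0,0]]]}}

```text
t: 4.4
tool_pos: [0.444, 0.1417, 0.0089]
tool_rot: [1.844, 2.542, 0.001]
contact_force: [0.9, 0.3, -0.8]
opening: 0.0122
grip_force: 0.0
```

```bash
python3 to.py "(.4843,.0050,.006)"; python3 m.py 2>&1 | tail -5
```

```text
t 4.4 pos [0.444  0.1417 0.0089] F [ 0.9  0.3 -0.8] open 0.0122 q [ 0.15 -0.07  2.14 -0.    1.07 -0.17]
xaz 108.08 z [ 0.001  0.    -1.   ]
(.4843,.0050,.006) shift shares total [-2.85 -0.08  0.06]
    return _wrapfunc(a, 'argmax', axis=axis, out=out, **kwds)
    return bound(*args, **kwds)
ValueError: attempt to get argmax of an empty sequence
```

Call:
{"method": "play_rows", "body": {"series": [[0.14,[-0.12,-0.01,0.06],[0,0,0]],[0.14,[-0.12,0,0],[0,0,0]],[0.14,[-0.12,0,0],[0,0,0]],[0.14,[-0.12,-0.01,0],[0,0,0]],[0.14,[-0.12,0,0],[0,0,0]],[0.14,[-0.12,0,0],[0,0,0]],[0.14,[-0.12,-0.01,0],[0,0,0]],[0.14,[0,0,0],[0,0,0]]]}}

```text
t: 5.5
tool_pos: [0.4552, 0.1013, 0.0054]
tool_rot: [1.845, 2.543, 0.0]
contact_force: [-0.5, -0.6, 0.7]
opening: 0.012
grip_force: 0.0
```

```bash
cat > v.py <<'E'
from h import *
n=sys.argv[1]
S=imaging.get_image("scene");T=imaging.get_image("top")
hsv=cv2.cvtColor(T["color"],cv2.COLOR_BGR2HSV)
c,s,m=blob(T,*YE,(265,255,345,305));k=max(cv2.findContours(m,0,1)[0],key=cv2.contourArea).reshape(-1,2)
W=np.array([ray(T,u,v,.004)[:2] for u,v in k]);r=cv2.minAreaRect((W*1000).astype(np.float32))
print("shim",r[1],cv2.boxPoints(r).round(1).tolist())
c,s,m=blob(T,*OR,(322,260,350,285));print("orange top",c,s[4],ray(T,*c,.0425).round(4))
c,s,m=blob(T,*GR,(355,212,382,232));print("green top",c,s[4],ray(T,*c,.0545).round(4))
c,s,m=blob(S,*GR,(338,195,358,215)); print("green scene",c,ray(S,*c,.0545).round(4))
a=cv2.resize(S["color"][190:320,270:400],None,fx=3,fy=3,interpolation=2);b=cv2.resize(T["color"][205:335,265:395],None,fx=3,fy=3,interpolation=2)
cv2.imwrite(f"pics/{n}.png",np.hstack([a,b]))
E
python3 to.py "(.4843,.0050,.006)"; python3 v.py c2
```

```text
t 5.5 pos [0.4552 0.1013 0.0054] F [-0.5 -0.6  0.7] open 0.012 q [ 0.06 -0.06  2.14 -0.    1.07 -0.26]
xaz 108.09 z [ 0. -0. -1.]
(.4843,.0050,.006) shift shares total [-2.01 -0.05 -0.01]
shim (39.86262130737305, 71.69176483154297) [[448.20001220703125, 50.70000076293945], [470.79998779296875, -17.399999618530273], [508.6000061035156, -4.800000190734863], [486.1000061035156, 63.20000076293945]]
orange top [334. 272.] 9 [ 0.5011 -0.053   0.0425]
green top [369.5 221.2] 10 [ 0.6528 -0.1604  0.0545]
green scene [347.84210526 204.15789474] [ 0.653  -0.1606  0.0545]
```

View pics/c2.png

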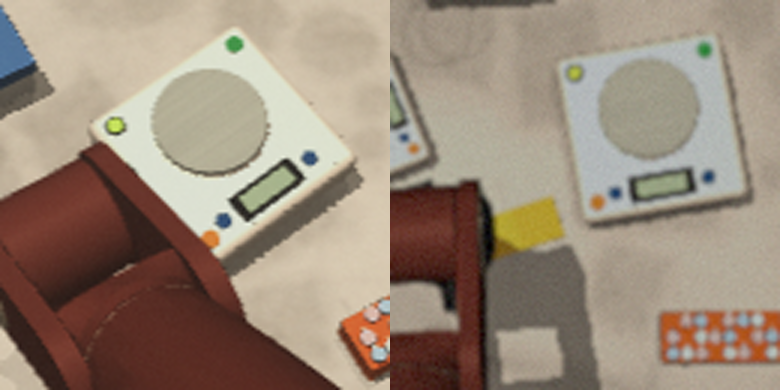

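The scene view has the arm over the shim. The top view shows the shim thin end at crop (555,215), heading -71.7°, and the foot lies on its centreline to within 1 mm. The balance has not moved. About 99 mm of push remains, so I go slowly up the ramp.

Call:
{"method": "play_rows", "body": {"series": [[0.14,[-0.1,-0.01,0],[0,0,0]],[0.14,[-0.1,0,0],[0,0,0]],[0.14,[-0.1,-0.01,0],[0,0,0]],[0.14,[-0.1,0,0],[0,0,0]],[0.14,[-0.1,-0.01,0],[0,0,0]],[0.14,[-0.1,0,0],[0,0,0]],[0.14,[-0.1,0,0],[0,0,0]],[0.14,[-0.08,0,0],[0,0,0]]]}}

```text
t: 6.6
tool_pos: [0.4658, 0.0641, 0.0053]
tool_rot: [-1.844, -2.543, -0.001]
contact_force: [-1.5, 5.1, 1.9]
opening: 0.012
grip_force: 2.8
```

Call:
{"method": "play_rows", "body": {"series": [[0.14,[-0.06,0,0],[0,0,0]],[0.14,[-0.06,0,0],[0,0,0]],[0.14,[-0.06,0,0],[0,0,0]],[0.14,[-0.06,0,0],[0,0,0]],[0.14,[-0.06,0,0],[0,0,0]]]}}

```text
t: 7.22
tool_pos: [0.47, 0.0512, 0.0053]
tool_rot: [-1.843, -2.541, -0.003]
contact_force: [-2.0, 6.1, 1.7]
opening: 0.0123
grip_force: 3.4
```

```bash
python3 to.py "(.4843,.0050,.006)"; python3 v.py c3
```

```text
t 7.22 pos [0.47   0.0512 0.0053] F [-2.   6.1  1.7] open 0.0123 q [-0.05 -0.05  2.12  0.    1.07 -0.37]
xaz 108.1 z [-0.001  0.003 -1.   ]
(.4843,.0050,.006) shift shares total [-0.97 -0.01 -0.02]
shim (40.849971771240234, 39.810577392578125) [[467.3999938964844, -13.399999618530273], [479.8999938964844, -51.099998474121094], [518.7000122070312, -38.29999923706055], [506.20001220703125, -0.5]]
orange top [334.  271.8] 10 [ 0.5017 -0.053   0.0425]
green top [369.66666667 220.88888889] 9 [ 0.6537 -0.1609  0.0545]
green scene [347.88888889 204.27777778] [ 0.6526 -0.1606  0.0545]
```

Call:
{"method": "play_rows", "body": {"series": [[0.14,[-0.06,0,0],[0,0,0]],[0.14,[-0.06,0,0],[0,0,0]],[0.14,[-0.06,0,0],[0,0,0]],[0.14,[-0.06,0,0],[0,0,0]],[0.14,[-0.06,0,0],[0,0,0]],[0.14,[-0.06,0,0],[0,0,0]],[0.14,[-0.06,0,0],[0,0,0]],[0.14,[-0.06,0,0],[0,0,0]]]}}

```text
t: 8.32
tool_pos: [0.4775, 0.0281, 0.0053]
tool_rot: [-1.843, -2.541, -0.002]
contact_force: [-2.7, 6.9, 2.9]
opening: 0.0122
grip_force: 3.4
```

```bash
python3 to.py "(.4843,.0050,.006)"; python3 v.py c4
```

```text
t 8.32 pos [0.4775 0.0281 0.0053] F [-2.7  6.9  2.9] open 0.0122 q [-0.1  -0.03  2.11  0.    1.07 -0.42]
xaz 108.11 z [-0.001  0.002 -1.   ]
(.4843,.0050,.006) shift shares total [-0.48 -0.01 -0.01]
shim (9.22219181060791, 6.132002830505371) [[476.5, -50.20000076293945], [482.6000061035156, -50.20000076293945], [482.70001220703125, -41.0], [476.5, -41.0]]
orange top [334.3 271.3] 10 [ 0.5032 -0.0539  0.0425]
green top [369.66666667 220.88888889] 9 [ 0.6537 -0.1609  0.0545]
green scene [347.78947368 204.36842105] [ 0.6525 -0.1602  0.0545]
```

Call:
{"method": "play_rows", "body": {"series": [[0.14,[-0.06,0,0],[0,0,0]],[0.14,[-0.06,0,0],[0,0,0]],[0.14,[-0.06,0,0],[0,0,0]],[0.14,[-0.06,0,0],[0,0,0]],[0.14,[-0.06,0,0],[0,0,0]],[0.14,[-0.06,0,0],[0,0,0]],[0.14,[-0.06,0,0],[0,0,0]],[0.14,[-0.04,0,0],[0,0,0]]]}}

```text
t: 9.43
tool_pos: [0.4839, 0.0083, 0.0053]
tool_rot: [-1.841, -2.537, -0.006]
contact_force: [-5.8, 15.3, 7.8]
opening: 0.0117
grip_force: 8.0
```

Call:
{"method": "play_rows", "body": {"series": [[0.14,[0,0,0],[0,0,0]]]}}

```text
t: 9.55
tool_pos: [0.4841, 0.0078, 0.0053]
tool_rot: [-1.842, -2.538, -0.005]
contact_force: [-5.3, 13.5, 5.2]
opening: 0.0123
grip_force: 6.8
```

```bash
python3 to.py "(.4843,.0050,.006)"; python3 v.py c5
```

```text
t 9.55 pos [0.4841 0.0078 0.0053] F [-5.3 13.5  5.2] open 0.0123 q [-0.14 -0.02  2.1   0.01  1.07 -0.46]
xaz 108.08 z [-0.003  0.006 -1.   ]
(.4843,.0050,.006) shift shares total [-0.06 -0.01 -0.01]Traceback (most recent call last):
  File "v.py", line 5, in <module>
    c,s,m=blob(T,*YE,(265,255,345,305));k=max(cv2.findContours(m,0,1)[0],key=cv2.contourArea).reshape(-1,2)
          ~~~~^^^^^^^^^^^^^^^^^^^^^^^^^
  File "h.py", line 18, in blob
    n,l,s,c=cv2.connectedComponentsWithStats(m);i=1+np.argmax(s[1:,4])
                                                    ~~~~~~~~~^^^^^^^^^
    return _wrapfunc(a, 'argmax', axis=axis, out=out, **kwds)
    return bound(*args, **kwds)
ValueError: attempt to get argmax of an empty sequence
```

Force jumped to about 15 N, so I look before pushing on.

```bash
sed -i 's/^c,s,m=blob(T,\*YE/if 0: c,s,m=blob(T,*YE/; s/^W=np/if 0: W=np/; s/^print("shim"/if 0: print("shim"/' v.py; python3 v.py c5
```

```text
Traceback (most recent call last):
  File "v.py", line 8, in <module>
    c,s,m=blob(T,*OR,(322,260,350,285));print("orange top",c,s[4],ray(T,*c,.0425).round(4))
          ~~~~^^^^^^^^^^^^^^^^^^^^^^^^^
  File "h.py", line 18, in blob
    n,l,s,c=cv2.connectedComponentsWithStats(m);i=1+np.argmax(s[1:,4])
                                                    ~~~~~~~~~^^^^^^^^^
ValueError: attempt to get argmax of an empty sequence
```

Now the arm covers the orange dot as well. I'll track the balance by its green and bubble dots only.

```bash
cat > v.py <<'E'
from h import *
n=sys.argv[1]
S=imaging.get_image("scene");T=imaging.get_image("top")
BU=((28,90,90),(45,255,255));BL=((100,110,40),(125,255,200))
def q(l,I,c,b,z):
    try: c,s,m=blob(I,*c,b);print(l,c.round(2),s[4],(ray(I,*c,z)*1000).round(1))
    except ValueError: print(l,"hidden")
q("orange top",T,OR,(322,260,350,285),.0505)
q("orange scene",S,OR,(325,255,352,280),.0505)
q("green top",T,GR,(355,212,382,232),.0505);q("green scene",S,GR,(338,195,358,215),.0505)
q("bubble top",T,BU,(318,222,334,238),.0505);q("bubble scene",S,BU,(298,222,318,242),.0505)
a=cv2.resize(S["color"][190:320,270:400],None,fx=3,fy=3,interpolation=2);b=cv2.resize(T["color"][205:335,265:395],None,fx=3,fy=3,interpolation=2)
cv2.imwrite(f"pics/{n}.png",np.hstack([a,b]))
E
python3 v.py c5
```

```text
orange top hidden
orange scene hidden
green top [369.89 220.67] 9 [ 655.2 -162.    50.5]
green scene [347.89 204.28] 18 [ 654.8 -162.    50.5]
bubble top [326.69 228.12] 16 [633.  -31.6  50.5]
bubble scene hidden
```

View pics/c5.png

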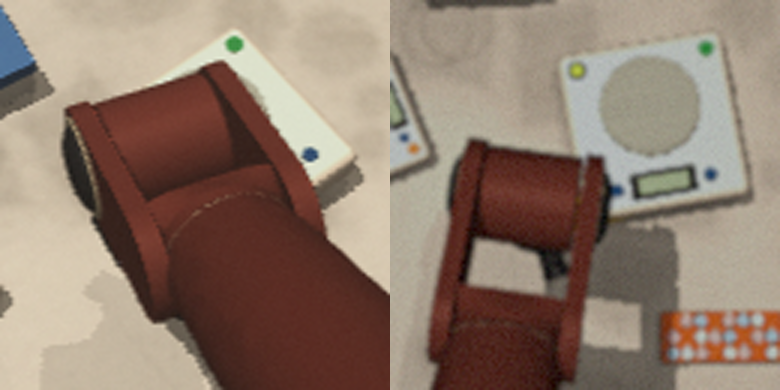

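The scene view is largely hidden by the arm. The top view shows the balance at crop (655,125) with the green dot at (706,48). That dot is at (655,-162) mm, where it should be for a level, unshifted balance (655.4,-162.0). Dead reckoning puts the foot at shim x≈+3, on the flat. I back off and look.

Call:
{"method": "play_rows", "body": {"series": [[0.14,[0.1,0,0],[0,0,0]],[0.14,[0.3,0,0],[0,0,0]],[0.14,[0.6,0,0],[0,0,0]],[0.14,[0.6,0,-0.4],[0,0,0]],[0.14,[0.6,0,-0.8],[0,0,0]],[0.14,[0.6,0,-0.9],[0,0,0]],[0,[0.6,0,-0.9],[0,0,0]],[0,[0.6,0,0],[0,0,0]]]}}

```text
t: 10.85
tool_pos: [0.4251, 0.1972, 0.1604]
tool_rot: [1.84, 2.538, 0.011]
contact_force: [0.5, -0.2, -0.7]
opening: 0.0001
grip_force: 0.0
```

```bash
python3 v.py c6; python3 to.py "(.655,-.162,.15)"
```

```text
orange top [334.2 271. ] 10 [503.4 -53.5  50.5]
orange scene [339.91 267.09] 22 [503.2 -53.   50.5]
green top [369.89 220.67] 9 [ 655.2 -162.    50.5]
green scene [347.89 204.28] 18 [ 654.8 -162.    50.5]
bubble top [326.75 228.06] 16 [633.2 -31.8  50.5]
bubble scene [308.33 230.12] 24 [633.8 -32.2  50.5]
t 10.95 pos [0.4224 0.1974 0.1564] F [ 0.1  0.6 -0.6] open 0.0001 q [ 0.28 -0.29  2.05 -0.    1.38 -0.04]
xaz 108.33 z [ 0.002  0.001 -1.   ]
(.655,-.162,.15) shift shares total [-8.29  2.16  0.13]
```

View pics/c6.png

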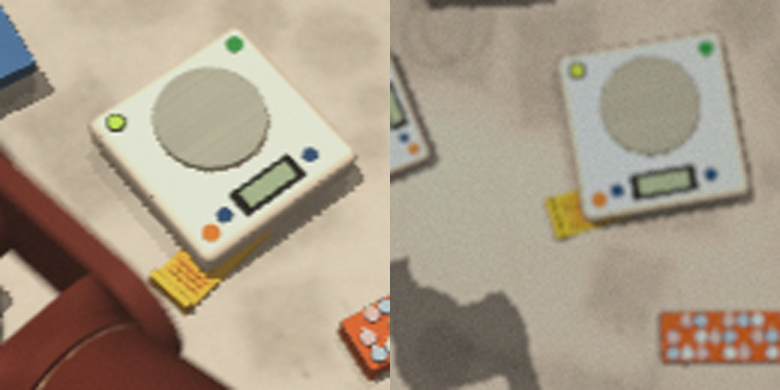

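The shim is under the orange corner with its three lines still outside the housing (scene crop (185,270)). All dots fit z=50.5 mm in both views, so the balance is level. A quick heel measurement next.

```bash
python3 - <<'E'
from h import *
d=np.array([.309,-.951]);f=np.array([.5033,-.0535])
for n,b in(("top",(315,262,335,290)),("scene",(315,265,345,300))):
    I=imaging.get_image(n);c,s,m=blob(I,(16,120,60),(32,255,255),b)
    k=np.argwhere(m)[:,::-1]
    for z in(0.,.018):
        W=np.array([ray(I,u,v,z)[:2] for u,v in k])-f
        l=W@np.array([.951,.309])
        print(n,s[4],z,"rear along",(np.sort(W@d)[:4]*1000).round(1),"lat",(np.percentile(l,[1,99])*1000).round(1))
E
```

```text
top 158 0.0 rear along [-51.4 -51.3 -51.2 -50.5] lat [-21.5  19.5]
top 158 0.018 rear along [-51.3 -51.3 -51.2 -50.5] lat [-22.5  18. ]
scene 274 0.0 rear along [-52.4 -52.2 -52.  -52. ] lat [-21.9  22.8]
scene 274 0.018 rear along [-58.  -57.8 -57.7 -57.6] lat [-26.6  17.4]
```

The heel rear is about 51.5 mm behind the foot, so the foot is at shim x≈0, laterally centred. Now to the green dot with closed fingers.

Call:
{"method": "play_rows", "body": {"series": [[0,[-0.4,0.1,0],[0,0,0]],[0,[-0.8,0.2,0],[0,0,0]],[0,[-0.9,0.24,0],[0,0,0]],[0,[-0.9,0.24,0],[0,0,0]],[0,[-0.9,0.24,0],[0,0,0]],[0,[-0.9,0.24,0],[0,0,0]],[0,[-0.9,0.24,0],[0,0,0]],[0,[-0.9,0.24,0],[0,0,0]]]}}

```text
t: 12.05
tool_pos: [0.608, -0.0939, 0.1539]
tool_rot: [-1.845, -2.541, 0.002]
contact_force: [0.9, 0.3, 0.3]
opening: -0.0001
grip_force: 0.0
```

Call:
{"method": "play_rows", "body": {"series": [[0,[-0.9,0.24,0],[0,0,0]],[0,[-0.5,0.12,0.2],[0,0,0]],[0,[-0.29,0.06,0.6],[0,0,0]],[0,[0,0,0.6],[0,0,0]],[0,[0,0,0],[0,0,0]]]}}

```text
t: 12.68
tool_pos: [0.6511, -0.1653, 0.0804]
tool_rot: [-1.841, -2.535, 0.004]
contact_force: [-0.2, 0.9, 0.3]
opening: 0.0003
grip_force: 0.0
```

```bash
python3 to.py "(.655,-.162,.055)"; python3 v.py c7
```

```text
t 12.68 pos [ 0.6511 -0.1653  0.0804] F [-0.2  0.9  0.3] open 0.0003 q [-0.36  0.29  1.6  -0.    1.25 -0.67]
xaz 108.03 z [-0.008  0.003 -1.   ]
(.655,-.162,.055) shift shares total [0.04 0.1  0.51]
orange top [329.  277.5] 2 [484.1 -37.9  50.5]
orange scene [339.91 267.09] 22 [503.2 -53.   50.5]
green top [369.4 221.2] 5 [ 653.6 -160.5   50.5]
green scene [347.89 204.28] 18 [ 654.8 -162.    50.5]
bubble top [326.69 228.12] 16 [633.  -31.6  50.5]
bubble scene [308.33 230.12] 24 [633.8 -32.2  50.5]
```

View pics/c7.png

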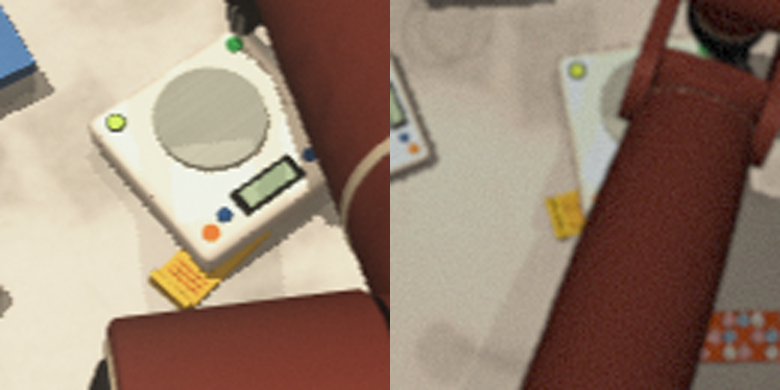

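The scene view shows the fingertips just above the green dot (crop (235,40)), with the shim and orange corner unchanged. I'll centre and go down slowly.

Call:
{"method": "play_rows", "body": {"series": [[0,[0.04,0.08,0.15],[0,0,0]],[0,[0,0,0.2],[0,0,0]],[0,[0,0,0.08],[0,0,0]],[0,[0,0,0],[0,0,0]]]}}

```text
t: 13.28
tool_pos: [0.6572, -0.1616, 0.0632]
tool_rot: [-1.843, -2.543, 0.001]
contact_force: [-0.5, -0.6, 0.9]
opening: 0.0
grip_force: 0.0
```

Call:
{"method": "play_rows", "body": {"series": [[0,[0,0,0.04],[0,0,0]],[0,[0,0,0.03],[0,0,0]],[0,[0,0,0],[0,0,0]]]}}

```text
t: 13.65
tool_pos: [0.6576, -0.1619, 0.0602]
tool_rot: [-1.844, -2.544, 0.0]
contact_force: [-0.3, 0.5, -0.0]
opening: 0.0004
grip_force: 0.0
```

```bash
python3 to.py "(.655,-.162,.0505)"
```

```text
t 13.65 pos [ 0.6576 -0.1619  0.0602] F [-0.3  0.5 -0. ] open 0.0004 q [-0.35  0.32  1.61  0.    1.21 -0.67]
xaz 108.12 z [-0.  0. -1.]
(.655,-.162,.0505) shift shares total [ 0.01 -0.05  0.19]
```

Call:
{"method": "play_rows", "body": {"series": [[0,[0.01,-0.05,0.06],[0,0,0]],[0,[0,0,0.06],[0,0,0]],[0,[0,0,0.04],[0,0,0]],[0,[0,0,0.02],[0,0,0]],[0,[0,0,0],[0,0,0]]]}}

```text
t: 14.28
tool_pos: [0.6551, -0.1621, 0.0512]
tool_rot: [-1.844, -2.544, 0.0]
contact_force: [-0.6, 0.6, -0.0]
opening: -0.0001
grip_force: 0.0
```

```bash
python3 to.py "(.655,-.162,.0505)"
```

```text
t 14.28 pos [ 0.6551 -0.1621  0.0512] F [-0.6  0.6 -0. ] open -0.0001 q [-0.35  0.33  1.61  0.    1.2  -0.67]
xaz 108.13 z [-0.  0. -1.]
(.655,-.162,.0505) shift shares total [ 0.   -0.    0.01]
```

Call:
{"method": "play_rows", "body": {"series": [[0,[0,0,0.02],[0,0,0]],[0,[0,0,0],[0,0,0]]]}}

```text
t: 14.52
tool_pos: [0.6551, -0.1621, 0.0503]
tool_rot: [-1.844, -2.544, 0.0]
contact_force: [-0.7, -0.1, 0.1]
opening: -0.0002
grip_force: 0.0
```

Call:
{"method": "play_rows", "body": {"series": [[0,[0,0,0.01],[0,0,0]],[0,[0,0,0],[0,0,0]]]}}

```text
t: 14.78
tool_pos: [0.6551, -0.1622, 0.0498]
tool_rot: [1.844, 2.544, 0.0]
contact_force: [-0.6, -0.0, 0.9]
opening: 0.0001
grip_force: 0.0
```

Call:
{"method": "play_rows", "body": {"series": [[0,[0,0,0.01],[0,0,0]],[0,[0,0,0],[0,0,0]]]}}

```text
t: 15.02
tool_pos: [0.6552, -0.1622, 0.0498]
tool_rot: [1.844, 2.544, -0.0]
contact_force: [-1.5, 0.7, 2.9]
opening: -0.0002
grip_force: 1.6
```

Call:
{"method": "play_rows", "body": {"series": [[0,[0,0,0.01],[0,0,0]],[0,[0,0,0],[0,0,0]]]}}

```text
t: 15.28
tool_pos: [0.6552, -0.1622, 0.0497]
tool_rot: [1.844, 2.544, -0.0]
contact_force: [-2.9, 1.4, 6.8]
opening: 0.0001
grip_force: 2.9
```

At 6.8 N down, well over the 3 N that would rock it unshimmed, the top holds at 49.7 mm, so it no longer rocks. I'll hold briefly, lift and clear.

Call:
{"method": "play_rows", "body": {"series": [[0,[0,0,0],[0,0,0]],[0,[0,0,0],[0,0,0]],[0,[0,0,-0.04],[0,0,0]],[0,[0,0,-0.2],[0,0,0]],[0,[0,0,-0.6],[0,0,0]],[0,[0,0,-0.9],[0,0,0]],[0,[0,0,-0.9],[0,0,0]],[0,[0,0,-0.5],[0,0,0]]]}}

```text
t: 16.27
tool_pos: [0.6563, -0.1626, 0.21]
tool_rot: [1.841, 2.54, 0.002]
contact_force: [0.4, -0.1, 0.6]
opening: -0.0001
grip_force: 0.0
```

Call:
{"method": "play_rows", "body": {"series": [[0,[0.4,-0.1,0],[0,0,0]],[0,[0.9,-0.24,0],[0,0,0]],[0,[0.9,-0.24,0],[0,0,0]],[0,[0.9,-0.24,0],[0,0,0]],[0,[0.9,-0.24,0],[0,0,0]],[0,[0.9,-0.24,0],[0,0,0]],[0,[0.9,-0.24,0],[0,0,0]],[0,[0.9,-0.24,0],[0,0,0]]]}}

```text
t: 17.27
tool_pos: [0.4655, 0.1297, 0.2064]
tool_rot: [1.844, 2.543, 0.002]
contact_force: [0.7, 0.0, -0.3]
opening: 0.0002
grip_force: 0.0
```

Call:
{"method": "play_rows", "body": {"series": [[0,[0.9,-0.24,0],[0,0,0]],[0,[0.9,-0.24,0],[0,0,0]],[0,[0.4,0,0],[0,0,0]],[0,[0,0,0],[0,0,0]]]}}

```text
t: 17.77
tool_pos: [0.4088, 0.2265, 0.2062]
tool_rot: [1.84, 2.546, 0.001]
contact_force: [-0.3, 0.3, -0.7]
opening: 0.0
grip_force: 0.0
```

```bash
python3 to.py; python3 v.py c8
```

```text
t 17.77 pos [0.4088 0.2265 0.2062] F [-0.3  0.3 -0.7] open 0.0 q [ 0.35 -0.32  2.   -0.    1.47  0.03]
xaz 108.28 z [ 0.001  0.    -1.   ]
orange top [334.2 271. ] 10 [503.4 -53.5  50.5]
orange scene [339.91 267.09] 22 [503.2 -53.   50.5]
green top [369.88 220.88] 8 [ 654.6 -161.9   50.5]
green scene [347.89 204.28] 18 [ 654.8 -162.    50.5]
bubble top [326.76 228.24] 17 [632.6 -31.8  50.5]
bubble scene [308.33 230.12] 24 [633.8 -32.2  50.5]
```

View pics/c8.png

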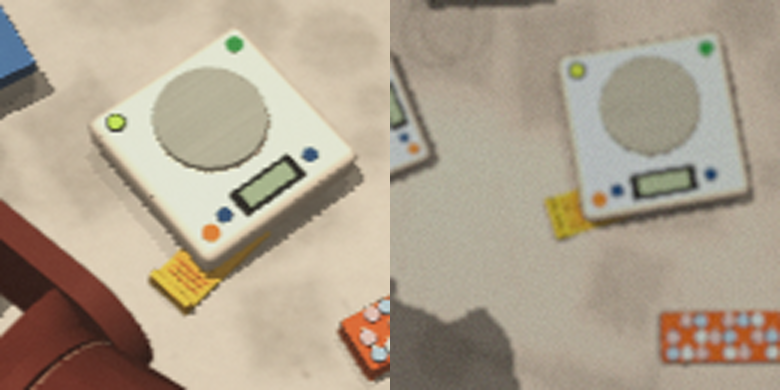

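The final view shows the balance level and unmoved, the shim seated with its orange lines outside (scene crop (185,270)), and the arm clear. I'm handing in.

```bash
python3 -c "
from h import *
print(ctrl.finish_job())"
```

```text
the job is handed in; nothing more can be done
None
```

I handed in the job at about 18 s: the short foot sits on the shim's flat, short of the orange lines, the balance held still under about 7 N on the green dot and stayed in place to within about 1 mm, and the arm is clear; the push peaked briefly at about 18 N.

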